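# Put a cork borer away in its ring of the ring stand

### The arm

A 6-joint arm with a two-finger parallel gripper is mounted at the origin on the work surface. World frame = base frame: x ahead of the robot, y to its left, z up, the work surface at z = 0. Lengths are in m, angles in rad, forces in N, time in s.
With the tool pointing down it reaches from about 0.35 to 0.975 m from the base axis. Payload 4.9 kg.
Tool frame: the origin (TCP) lies at the very end of the fingers, on their centre line; the grasp point (between the pads) lies 19 mm behind it; z points along the fingers, y is the line along which they close (so a half turn about z gives the same grasp; the last joint's range is limited). The gripper opens to 85 mm and grips with 20 to 120 N. Pads are 22 mm wide; open, the fingers measure 114 mm over their backs; the gripper's body (76 mm by 85 mm) begins 54 mm behind the grasp point. The pads swing forward as they close: fully open they stand 13 mm farther back than shut.
Start: joints at [1.107, 0.053, 1.613, -0, 1.476, -0.119], TCP at [0.211, 0.588, 0.231] pointing down, gripper open.
Joint ranges: [-3.01, 3.01], [-1.01, 2.22], [0.06, 2.58], [-1.02, 4.17], [0.09, 2.62], [-3.14, 3.14]. Speed limits (rad/s): [2.57, 2.57, 3.14, 3.14, 3.14, 3.14].

### API

Orientations are given as a rotation vector (axis times angle).
In Python, from station import * gives the robot as it stands.
- The arm moves only by the shell command python3 -m crank 'ROWS' [OPENING] [FORCE]. ROWS is JSON, a list of rows, each an object with "offset": the shift along the tool's x, y, z in m, a list of three; "twist": the turn, a rotation vector about the tool's x, y, z in degrees, a list of three. In form: [{"offset": [x, y, z], "twist": [rx, ry, rz]}, ...]. A call has 1 to 20 rows; each row is the pose to reach, as a shift and turn from the pose commanded when the call began, along the tool's axes at that moment; what a row does not reach only later rows make up. A row lasts 1/8 s, in which the tool goes at most 62.5 mm and 10.7 degrees, less where a joint would pass 70% of its speed; a pose out of reach is approached as far as the arm can. A call with a gripper value outside its range is refused whole. OPENING is the opening, from 0 (shut) to 1 (fully open), set as the call begins (- or left out, the last holds). The fingers move at their own pace and stop on an object; FORCE is the grip in N (left out, the last holds). Time passes only in rows, so rows that repeat a pose let the fingers close. It gives the time, the measured TCP pose, the force, the opening and the grip force at its end, in the units of the state.
- get_obs(): the state, without advancing time (a new reading comes with each control period).
- get_image(name): name is "side" or "top"; returns the picture (400x640x3 uint8, red, green, blue); there is no depth.
- get_calibration(name): a dict with "intrinsics" (3x3 intrinsics, pixels), "world_from_camera" (4x4, takes a point from camera to world coordinates). Camera axes: x right, y up, looking along -z (the intrinsics and any distortion apply to the point x, -y, -z); pixel columns grow to the right and rows downward; lengths in m; the calibration is good to about 2 mm. A picture is of the moment at which its call begins. get_calibration takes no time and is no camera call.
- finish_job(): hands the job in; it is judged then, once.
Trained networks look in the newest picture that a camera, given by its name, has taken for a name from the list of things; names that differ only in an ending like _2 or _b are one class to them, and where a whole thing is asked for, a point or a joint stands for the part that bears it (a point fixed in the world has none). Each returns a list of dicts, best first, with "confidence" (0 to 1); they miss things now and then, are a little off and sometimes report something else, mostly with a low value. They report only what shows in the picture. A call takes as long as a camera call. They do not tell look-alikes from the thing itself.
- cut_out(query, camera): "region" (400x640 bool, what is visible of it) and "rect" ([centre column, centre row, width, height] in pixels, round what is visible of it).
The state is a dict: "t": time; "q": joint angles; "dq": joint speeds; "effort": joint torques, N m; "tool_pos": TCP position; "tool_rot": TCP orientation; "contact_force": force on the tool from outside, world axes, zero at the start; "wrist_torque": the same for the moment, N m; "opening": finger opening in m; "grip_force": force on a finger pad.
Only numpy, scipy, OpenCV 4.12 (cv2) and the standard library are available. Lean on these libraries where they do the work, as an engineer would, in place of code of your own. Each camera call takes 0.05 s, during which the arm holds its last target. There are 200 camera calls.

### The job

Take the cork borer that stands at the red-painted end of the wooden drying block and find its ring in the steel stand by feel: begin with the widest ring and work down the row to the first ring that is really too narrow and stops it, pressing only gently because the cutting edge is delicate. Then go back to the last ring that let it through, lower it there, without letting it drop, until its handle rests fully on the ring, and let go. Leave the other two borers, the beaker, the jar and the tub where they are.

Things in the scene. Friction and masses are not known exactly. Their poses are not given: they have to be found in the camera images.
- borer_a: cork borer, 115 mm long, about 0.1 kg: brass shank 70 mm long under a black handle 38 mm across, 45 mm tall. Origin: centre of the lower, cutting end (0.8 mm bevel); z up to the handle, whose flat underside (shoulder) is at z = 70 mm. Shanks are 24, 19 and 14 mm, one of each; which is which has to be found out: they are hidden in the wells. Over 25 N of push spoils the edge
- borer_b: cork borer, 115 mm long, about 0.1 kg: brass shank 70 mm long under a black handle 38 mm across, 45 mm tall. Origin: centre of the lower, cutting end (0.8 mm bevel); z up to the handle, whose flat underside (shoulder) is at z = 70 mm. Shanks are 24, 19 and 14 mm, one of each; which is which has to be found out: they are hidden in the wells. Over 25 N of push spoils the edge
- borer_c: cork borer, 115 mm long, about 0.1 kg: brass shank 70 mm long under a black handle 38 mm across, 45 mm tall. Origin: centre of the lower, cutting end (0.8 mm bevel); z up to the handle, whose flat underside (shoulder) is at z = 70 mm. Shanks are 24, 19 and 14 mm, one of each; which is which has to be found out: they are hidden in the wells. Over 25 N of push spoils the edge
- block: fixed brown wooden drying block, 70 x 200 x 78 mm (x, y, z), with three upright wells 30 mm wide at y = -65, 0 and +65 mm. In each a borer hangs by its shoulder on the top face, its handle standing 45 mm above. The +y end is painted red. Origin: centre of the underside, z up
- red_well (a point): centre of the mouth of the well at the red-painted end, on the block's top face (78 mm above the table); the borer to take hangs here at the start
- stand: fixed steel ring stand: foot plate 6 mm thick, two legs, a thin rail and on it four rings in a row of shrinking bores, 60 mm apart, open below; rings do not yield. Origin: on the table under the middle of the row; y along the row to the narrow end, z up. The rail is 42 mm to +x, below the ring tops. A borer off centre catches on the rim even of a ring wide enough for it
- place0 (a point): nominal centre of the top face of the widest ring, bore 26 mm: a steel collar 12 mm high, wall 6 mm, square edges, top level 100 mm above the table. The real ring is clamped up to 5 mm off this point either way along the row (stand's y), not across it; the shift is not measured
- place1 (a point): nominal centre of the top face of the second ring, bore 21 mm: a steel collar 12 mm high, wall 6 mm, square edges, top level 100 mm above the table. The real ring is clamped up to 5 mm off this point either way along the row (stand's y), not across it; the shift is not measured
- place2 (a point): nominal centre of the top face of the third ring, bore 16 mm: a steel collar 12 mm high, wall 6 mm, square edges, top level 100 mm above the table. The real ring is clamped up to 5 mm off this point either way along the row (stand's y), not across it; the shift is not measured
- place3 (a point): nominal centre of the top face of the narrowest ring, bore 11 mm: a steel collar 12 mm high, wall 6 mm, square edges, top level 100 mm above the table. The real ring is clamped up to 5 mm off this point either way along the row (stand's y), not across it; the shift is not measured
- beaker: loose glass beaker, 72 mm wide, 85 mm tall, a bystander; origin at the centre of its underside
- jar: loose amber jar with a green cap, 68 mm wide, 95 mm tall, a bystander; origin at the centre of its underside
- tub: loose clear plastic tub of corks, 110 x 160 x 55 mm (x, y, z), a bystander; origin at the centre of its underside
Mind the look-alikes: they are no part of the job. What is shaped like the borer_b but pink is not meant.

How it is judged:
By the outcome, as a careful person would: the job done as asked, in the order asked, and still so for the second after the job is handed in, with the robot touching nothing.
It also fails if it takes over 72 s, if anything falls off the work surface, if the arm or the gripper's body presses on something with over 40 N, if the wrist force passes 120 N, or if a joint passes its speed limit or range.

## Working session

There is one attempt and no reset: what is moved stays moved. The work goes in short steps, Python scripts to look and compute and a shell command to move; the robot and the scene stay as the last step left them, time stands still between calls to the robot, and variables do not carry over. Pictures are saved under pics/ and viewed, at most 10 in all, crops included, and the job is handed in when it is done.

```bash
mkdir -p pics; ls; cat > look.py <<'E'
from station import *
import numpy as np, cv2
for n in ["top","side"]:
    im=get_image(n); cv2.imwrite(f"pics/{n}0.png",im[:,:,::-1])
    c=get_calibration(n); print(n,np.round(c["intrinsics"],1).tolist(),np.round(c["world_from_camera"],4).tolist(),[k for k in c])
    for q in ["borer_a","block","stand","place0","beaker","jar","tub","red_well"]:
        try: print(q,[(round(d["confidence"],2),np.round(d["rect"]).astype(int).tolist()) for d in cut_out(q,n)])
        except Exception as e: print(q,e)
o=get_obs(); print({k:np.round(v,3).tolist() for k,v in o.items()})
E
python3 look.py
```

```text
pics
top [[388.2, 0.0, 315.4], [0.0, 388.2, 199.0], [0.0, 0.0, 1.0]] [[-0.1711, 0.9599, -0.2221, 0.4186], [-0.9852, -0.1676, 0.0349, 0.0081], [-0.0037, 0.2248, 0.9744, 0.9072], [0.0, 0.0, 0.0, 1.0]] ['intrinsics', 'world_from_camera']
borer_a [(0.71, [436, 252, 26, 19]), (0.58, [450, 181, 20, 16]), (0.55, [424, 196, 19, 20])]
block [(0.94, [420, 200, 98, 73])]
stand [(0.79, [253, 247, 128, 50]), (0.56, [419, 201, 98, 74])]
place0 [(0.55, [256, 249, 128, 50])]
beaker [(0.71, [397, 141, 33, 42])]
jar []
tub [(0.33, [448, 182, 22, 17])]
red_well [(0.75, [419, 200, 99, 76])]
side [[486.3, 0.0, 308.8], [0.0, 486.3, 196.0], [0.0, 0.0, 1.0]] [[0.9862, 0.1228, -0.1111, 0.4616], [-0.1653, 0.7733, -0.6122, -0.7395], [0.0107, 0.6221, 0.7829, 1.0071], [0.0, 0.0, 0.0, 1.0]] ['intrinsics', 'world_from_camera']
borer_a [(0.77, [304, 258, 18, 27]), (0.76, [317, 283, 16, 23]), (0.66, [261, 291, 21, 37]), (0.58, [333, 305, 15, 27])]
block [(0.72, [317, 300, 75, 93])]
stand [(0.91, [276, 169, 37, 100])]
place0 [(0.83, [276, 167, 39, 104])]
beaker [(0.67, [380, 273, 35, 46])]
jar []
tub [(0.55, [348, 138, 65, 59])]
red_well [(0.32, [304, 258, 17, 24]), (0.27, [375, 209, 31, 44])]
{'t': 0.9, 'q': [1.107, 0.053, 1.613, -0.0, 1.476, -0.119], 'dq': [-0.003, -0.003, 0.001, 0.002, 0.001, -0.001], 'effort': [0.003, -39.366, -37.048, 0.0, 0.0, -0.0], 'tool_pos': [0.211, 0.588, 0.231], 'tool_rot': [0.539, 3.095, 0.0], 'contact_force': [0.135, -0.574, 0.331], 'wrist_torque': [0.011, -0.007, 0.012], 'grip_force': 0.0, 'opening': 0.085}
```

View pics/top0.png

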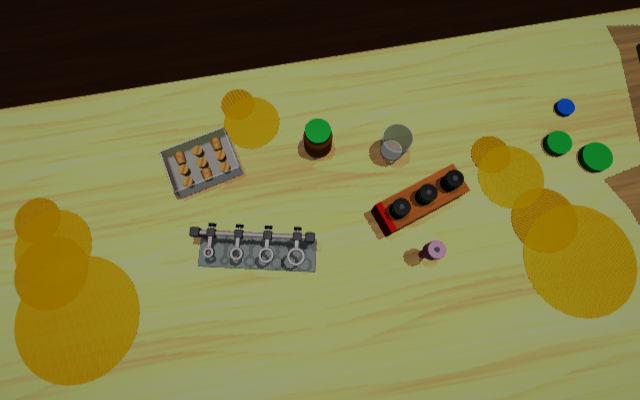

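View pics/side0.png

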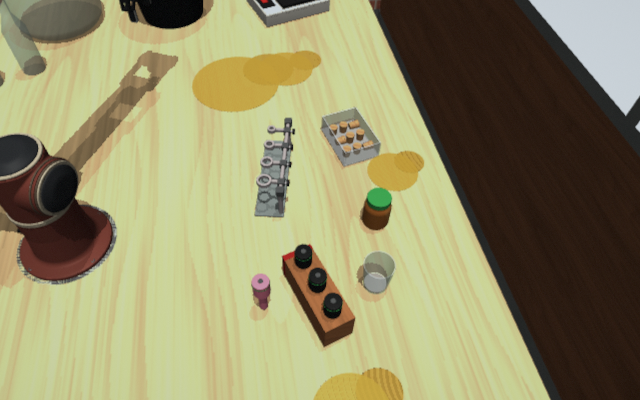

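Top view: block with the red end at about (383,217). Black handles are at (401,209), (427,195) and (452,181), and a pink look-alike stands alone at (433,250). The side view shows the same things at (304,256), (317,280), (333,305) and (261,290). The target is the black one next to the red end, at top (401,209) / side (304,256). I'll confirm it in an enlarged crop and also enlarge the stand.

```bash
python3 - <<'E'
import cv2, numpy as np
t=cv2.imread("pics/top0.png"); s=cv2.imread("pics/side0.png")
a=cv2.resize(t[215:275,185:320],None,fx=5.9,fy=5.9,interpolation=cv2.INTER_CUBIC)[:,:796]
b=cv2.resize(t[160:240,365:475],None,fx=3,fy=3,interpolation=cv2.INTER_CUBIC)
c=cv2.resize(s[236:316,250:360],None,fx=3,fy=3,interpolation=cv2.INTER_CUBIC)
out=np.zeros((600,800,3),np.uint8); out[:a.shape[0],:a.shape[1]]=a
out[358:598,0:330]=b; out[358:598,340:670]=c
out=np.clip(out.astype(float)*1.5,0,255).astype(np.uint8)
cv2.imwrite("pics/crop1.png",out)
E
cat > geo.py <<'E'
import numpy as np, cv2
from scipy.optimize import least_squares
from station import get_calibration
C={n:get_calibration(n) for n in("top","side")}
def proj(n,P):
    P=np.atleast_2d(P); T=np.linalg.inv(C[n]["world_from_camera"]); p=(T[:3,:3]@P.T).T+T[:3,3]
    K=C[n]["intrinsics"]; return np.c_[K[0,0]*p[:,0]/-p[:,2]+K[0,2],K[1,1]*-p[:,1]/-p[:,2]+K[1,2]]
def ray(n,uv,z):
    K=C[n]["intrinsics"];T=C[n]["world_from_camera"]
    d=T[:3,:3]@np.array([(uv[0]-K[0,2])/K[0,0],-(uv[1]-K[1,2])/K[1,1],-1]); return T[:3,3]+d*(z-T[2,3])/d[2]
E
python3 - <<'E'
from geo import *
for n,ps in {"top":[(401,209),(427,195),(452,181)],"side":[(304,250),(317,273),(333,299)]}.items():
    for p in ps: print(n,p,ray(n,p,.123).round(4))
# dark-handle masks
ims={n:cv2.imread(f"pics/{n}0.png") for n in C}
th=np.linspace(0,2*np.pi,40)
def cyl(x,y,r,z0,z1): return np.vstack([np.c_[x+r*np.cos(th),y+r*np.sin(th),0*th+z] for z in(z0,z1)])
def cent(n,x,y):
    h=cv2.convexHull(proj(n,cyl(x,y,.019,.078,.123)).astype(np.float32)); m=cv2.moments(h); return np.array([m["m10"],m["m01"]])/m["m00"],m["m00"]
g=[ray("top",p,.12) for p in[(401,209),(427,195),(452,181)]]
for p in g:
    obs={}
    for n in C:
        h=cv2.convexHull(proj(n,cyl(p[0],p[1],.024,.078,.125)).astype(np.int32))
        roi=np.zeros((400,640),np.uint8); cv2.fillConvexPoly(roi,h,1)
        m=((ims[n].max(2)<75)&(roi>0)).astype(np.uint8); k,l,s,c=cv2.connectedComponentsWithStats(m); i=1+s[1:,4].argmax(); 
        mm=(l==i).astype(np.uint8); q=cv2.findContours(mm,0,1)[0]; hh=np.zeros_like(mm); cv2.fillPoly(hh,q,1)
        v,u=np.nonzero(hh); obs[n]=(u.mean(),v.mean()); print(n,len(u),cent(n,*p[:2])[1].round())
    for ns in (["top"],["side"],["top","side"]):
        r=least_squares(lambda w:np.concatenate([cent(n,*w)[0]-obs[n] for n in ns]),p[:2]); print(ns,r.x.round(4),r.fun.round(2))
E
```

```text
top (401, 209) [ 0.5462 -0.1899  0.123 ]
top (427, 195) [ 0.5659 -0.2496  0.123 ]
top (452, 181) [ 0.5863 -0.3081  0.123 ]
side (304, 250) [ 0.5527 -0.1917  0.123 ]
side (317, 273) [ 0.5703 -0.251   0.123 ]
side (333, 299) [ 0.5914 -0.3138  0.123 ]Traceback (most recent call last):
  File "<stdin>", line 18, in <module>
AttributeError: 'float' object has no attribute 'round'
```

View pics/crop1.png

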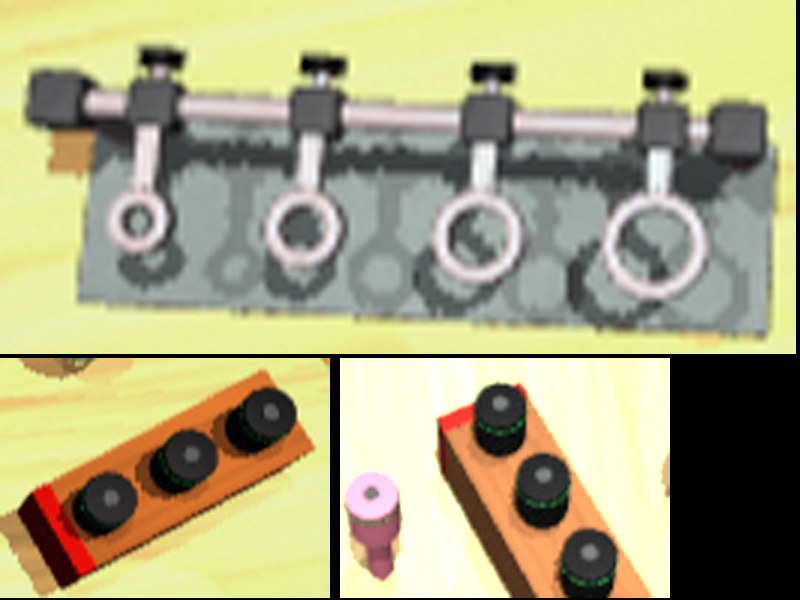

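The crop confirms the target: the black handle next to the red end in both views, with the pink one standing apart. The four rings are at about top (296,256), (266,255), (237,254) and (209,252), widest to narrowest. Next I'll fix the positions of the handle and rings.

```bash
cat > fit.py <<'E'
from geo import *
ims={n:cv2.imread(f"pics/{n}0.png") for n in C}
th=np.linspace(0,2*np.pi,40)
def cyl(x,y,r,z0,z1): return np.vstack([np.c_[x+r*np.cos(th),y+r*np.sin(th),0*th+z] for z in(z0,z1)])
def cent(n,x,y):
    h=cv2.convexHull(proj(n,cyl(x,y,.019,.078,.123)).astype(np.float32)); m=cv2.moments(h); return np.array([m["m10"],m["m01"]])/m["m00"],m["m00"]
for p in [ray("top",p,.123) for p in[(401,209),(427,195),(452,181)]]:
    obs={}
    for n in C:
        h=cv2.convexHull(proj(n,cyl(p[0]+.003,p[1],.023,.078,.125)).astype(np.int32))
        roi=np.zeros((400,640),np.uint8); cv2.fillConvexPoly(roi,h,1)
        m=((ims[n].max(2)<75)&(roi>0)).astype(np.uint8); k,l,s,c=cv2.connectedComponentsWithStats(m); i=1+s[1:,4].argmax()
        mm=(l==i).astype(np.uint8); q=cv2.findContours(mm,0,1)[0]; hh=np.zeros_like(mm); cv2.fillPoly(hh,q,1)
        v,u=np.nonzero(hh); obs[n]=(u.mean(),v.mean()); print(n,len(u),round(cent(n,*p[:2])[1]),end=" ")
    for ns in (["top"],["side"],["top","side"]):
        r=least_squares(lambda w:np.concatenate([cent(n,*w)[0]-obs[n] for n in ns]),p[:2]); print(ns,r.x.round(4),r.fun.round(2))
# rings: correlate an annulus (brightness-minus-surround) at z=.1
g=[ray("top",p,.1) for p in[(296,256.5),(266,255.2),(236.7,253.8),(208.6,252.5)]]
for k,p in enumerate(g):
    ri=[.013,.0105,.008,.0055][k]; ro=ri+.006
    for n in C:
        im=cv2.GaussianBlur(ims[n],(0,0),.5).min(2).astype(np.float32)  # min channel: steel bright, yellow table dark
        def samp(x,y,r):
            q=proj(n,np.c_[x+r*np.cos(th),y+r*np.sin(th),0*th+.1]).astype(np.float32); return cv2.remap(im,q[None,:,0],q[None,:,1],1).mean()
        sc=lambda x,y: samp(x,y,(ri+ro)/2)-.5*samp(x,y,ri-.003)-.5*samp(x,y,ro+.003)
        best=max((sc(p[0]+a,p[1]+b),p[0]+a,p[1]+b) for a in np.arange(-.012,.0121,.0005) for b in np.arange(-.012,.0121,.0005))
        print("ring",k,n,np.round(best,4))
E
python3 fit.py
```

```text
top 375 358 side 356 397 ['top'] [ 0.5517 -0.19  ] [ 0. -0.]
['side'] [ 0.5501 -0.1937] [-0.  0.]
['top', 'side'] [ 0.5509 -0.1913] [ 0.72  0.24  0.21 -0.97]
top 393 378 side 376 417 ['top'] [ 0.5713 -0.2515] [0. 0.]
['side'] [ 0.57   -0.2551] [-0.  0.]
['top', 'side'] [ 0.571 -0.253] [ 0.75  0.01  0.28 -0.95]
top 410 396 side 385 440 ['top'] [ 0.5915 -0.313 ] [-0. -0.]
['side'] [ 0.5901 -0.316 ] [0. 0.]
['top', 'side'] [ 0.5907 -0.3142] [ 0.64  0.26  0.12 -0.86]
ring 0 top [5.53898e+01 4.91000e-01 4.05000e-02]
ring 0 side [4.77995e+01 4.89500e-01 3.95000e-02]
ring 1 top [52.4297  0.5043  0.1012]
ring 1 side [44.2194  0.5028  0.1002]
ring 2 top [58.8914  0.518   0.1615]
ring 2 side [43.0444  0.517   0.16  ]
ring 3 top [47.8629  0.5307  0.219 ]
ring 3 side [36.0094  0.5292  0.217 ]
```

```bash
cat > off.py <<'E'
# off.py x y z yaw_deg : offset/twist from the current tool pose (yaw of tool y, mod 180)
import sys, numpy as np
from scipy.spatial.transform import Rotation as R
from station import get_obs
o=get_obs(); r=R.from_rotvec(o["tool_rot"]); M=r.as_matrix()
x,y,z,yaw=map(float,sys.argv[1:5]); c,s=np.cos(np.radians(yaw)),np.sin(np.radians(yaw))
best=None
for k in(1,-1):
    Y=np.array([c,s,0])*k; Z=np.array([0,0,-1.]); T=np.c_[np.cross(Y,Z),Y,Z]
    w=(r.inv()*R.from_matrix(T)).as_rotvec(degrees=True)
    if best is None or np.linalg.norm(w)<np.linalg.norm(best): best=w
print("offset",(M.T@(np.array([x,y,z])-o["tool_pos"])).round(4).tolist(),"twist",best.round(2).tolist(),"t",o["t"],"q",np.round(o["q"],2).tolist(),"rot",M.round(3).tolist())
E
python3 off.py .551 -.1915 .20 17.9; python3 -c "
from geo import *
print('pink',ray('top',(433,249),.12),ray('side',(261,281),.115),'jar',ray('top',(318,130),.095),'beaker',ray('top',(397,135),.085),'tub',ray('top',(203,160),.05))"
```

```text
offset [-0.5833, -0.6189, 0.0314] twist [0.0, 0.0, 52.34] t 0.9 q [1.11, 0.05, 1.61, -0.0, 1.48, -0.12] rot [[-0.941, 0.338, 0.0], [0.338, 0.941, 0.0], [-0.0, 0.0, -1.0]]
pink [ 0.45518682 -0.23616108  0.12      ] [ 0.45436589 -0.24657473  0.115     ] jar [ 0.75895    -0.05378621  0.095     ] beaker [ 0.72044918 -0.22811955  0.085     ] tub [0.75048434 0.21870119 0.05      ]
```

```bash
python3 -m crank '[{"offset":[-0.5833,-0.6189,0.0314],"twist":[0,0,52.3]},{"offset":[-0.5833,-0.6189,0.0314],"twist":[0,0,52.3]},{"offset":[-0.5833,-0.6189,0.0314],"twist":[0,0,52.3]},{"offset":[-0.5833,-0.6189,0.0314],"twist":[0,0,52.3]},{"offset":[-0.5833,-0.6189,0.0314],"twist":[0,0,52.3]},{"offset":[-0.5833,-0.6189,0.0314],"twist":[0,0,52.3]},{"offset":[-0.5833,-0.6189,0.0314],"twist":[0,0,52.3]},{"offset":[-0.5833,-0.6189,0.0314],"twist":[0,0,52.3]},{"offset":[-0.5833,-0.6189,0.0314],"twist":[0,0,52.3]},{"offset":[-0.5833,-0.6189,0.0314],"twist":[0,0,52.3]},{"offset":[-0.5833,-0.6189,0.0314],"twist":[0,0,52.3]},{"offset":[-0.5833,-0.6189,0.0314],"twist":[0,0,52.3]},{"offset":[-0.5833,-0.6189,0.0314],"twist":[0,0,52.3]},{"offset":[-0.5833,-0.6189,0.0314],"twist":[0,0,52.3]},{"offset":[-0.5833,-0.6189,0.0314],"twist":[0,0,52.3]},{"offset":[-0.5833,-0.6189,0.0314],"twist":[0,0,52.3]},{"offset":[-0.5833,-0.6189,0.0314],"twist":[0,0,52.3]}]' 0.75; python3 off.py .551 -.1915 .083 17.9
```

```text
t: 3.02
tool_pos: [0.5508, -0.1903, 0.2001]
tool_rot: [1.846, 2.542, 0.0]
contact_force: [-0.7, -0.0, -0.1]
opening: 0.0637
grip_force: 0.0
offset [-0.0012, -0.0002, 0.1171] twist [0.01, -0.0, 0.12] t 3.025 q [-0.46, -0.03, 1.75, 0.0, 1.42, -0.77] rot [[-0.309, 0.951, 0.0], [0.951, 0.309, 0.0], [0.0, 0.0, -1.0]]
```

```bash
python3 -m crank '[{"offset":[0,0,0.04],"twist":[0,0,0]},{"offset":[0,0,0.08],"twist":[0,0,0]},{"offset":[0,0,0.105],"twist":[0,0,0]},{"offset":[0,0,0.117],"twist":[0,0,0]},{"offset":[0,0,0.117],"twist":[0,0,0]}]'; python3 off.py .551 -.1915 .083 17.9;  python3 -m crank '[{"offset":[0,0,0],"twist":[0,0,0]},{"offset":[0,0,0],"twist":[0,0,0]},{"offset":[0,0,0],"twist":[0,0,0]},{"offset":[0,0,0],"twist":[0,0,0]},{"offset":[0,0,0],"twist":[0,0,0]},{"offset":[0,0,0],"twist":[0,0,0]}]' 0.2 30
```

```text
t: 3.65
tool_pos: [0.5507, -0.1907, 0.0827]
tool_rot: [-1.846, -2.541, 0.0]
contact_force: [0.1, 0.9, 0.7]
opening: 0.0643
grip_force: 0.0
offset [-0.0008, 0.0, -0.0003] twist [-0.03, -0.03, 0.09] t 3.65 q [-0.46, 0.09, 1.83, 0.0, 1.22, -0.78] rot [[-0.309, 0.951, -0.001], [0.951, 0.309, 0.0], [0.001, -0.001, -1.0]]
t: 4.4
tool_pos: [0.5523, -0.1919, 0.0849]
tool_rot: [1.846, 2.538, 0.001]
contact_force: [1.2, 0.8, 6.7]
opening: 0.037
grip_force: 30.6
```

```bash
python3 -m crank '[{"offset":[0,0,-0.01],"twist":[0,0,0]},{"offset":[0,0,-0.03],"twist":[0,0,0]},{"offset":[0,0,-0.06],"twist":[0,0,0]},{"offset":[0,0,-0.09],"twist":[0,0,0]},{"offset":[0,0,-0.12],"twist":[0,0,0]},{"offset":[0,0,-0.12],"twist":[0,0,0]},{"offset":[0,0,-0.12],"twist":[0,0,0]}]'; python3 - <<'E'
from station import *
import cv2,numpy as np
for n in("top","side"): cv2.imwrite(f"pics/{n}1.png",get_image(n)[:,:,::-1])
o=get_obs(); print(o["t"],o["tool_pos"],o["opening"])
s=cv2.imread("pics/side1.png")[190:310,250:350]; t=cv2.imread("pics/top1.png")[150:250,350:450]
out=np.zeros((480,800,3),np.uint8); out[:480,:400]=cv2.resize(s,(400,480),interpolation=2); out[:400,400:]=cv2.resize(t,(400,400),interpolation=2)
cv2.imwrite("pics/crop2.png",np.clip(out*1.5,0,255).astype(np.uint8))
E
python3 off.py .491 .040 .21 17.9
```

```text
t: 5.28
tool_pos: [0.5504, -0.1912, 0.202]
tool_rot: [-1.847, -2.54, 0.0]
contact_force: [-0.7, -1.1, -2.6]
opening: 0.0375
grip_force: 30.3
5.375 [ 0.55000404 -0.19096039  0.20082335] 0.03772268086059497
offset [0.2379, 0.015, -0.0087] twist [-0.14, -0.13, 0.04] t 5.375 q [-0.46, -0.03, 1.74, -0.0, 1.43, -0.78] rot [[-0.308, 0.951, -0.003], [0.951, 0.308, 0.001], [0.002, -0.002, -1.0]]
```

View pics/crop2.png

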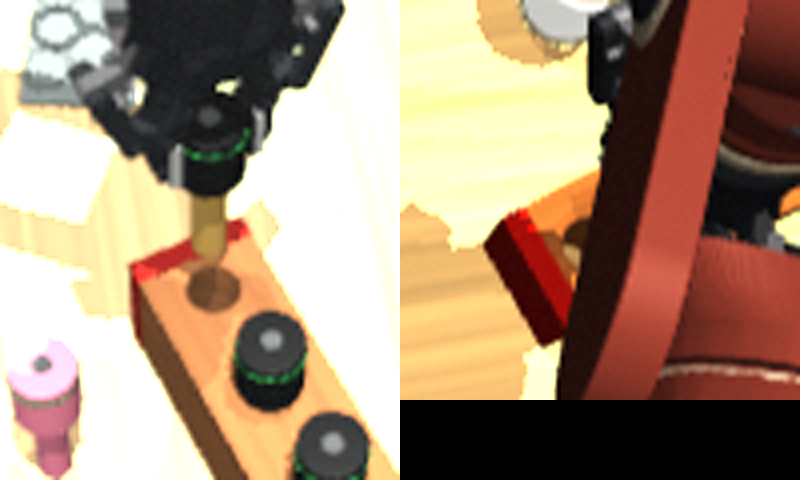

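The target borer is in the grip and clear of its well. In the crop the brass shank is about 35 px wide against about 62 px for the 38 mm handle, which suggests 19 mm. Feel will decide. Next: over ring 0, tool x along the row.

```bash
python3 -m crank '[{"offset":[0.02,0.001,0],"twist":[0,0,4]},{"offset":[0.05,0.003,0],"twist":[0,0,8]},{"offset":[0.085,0.005,0],"twist":[0,0,13]},{"offset":[0.12,0.008,0],"twist":[0,0,18]},{"offset":[0.155,0.01,0],"twist":[0,0,22]},{"offset":[0.19,0.012,0],"twist":[0,0,26]},{"offset":[0.22,0.014,0],"twist":[0,0,29]},{"offset":[0.238,0.015,0],"twist":[0,0,30.4]},{"offset":[0.238,0.015,0],"twist":[0,0,30.4]},{"offset":[0.238,0.015,0],"twist":[0,0,30.4]}]'; cat > tip.py <<'E'
# shank axis in the side view vs. the rings: tip position implied, relative to TCP
import sys
from geo import *
from station import get_image,get_obs
tag=sys.argv[1]; im=get_image("side")[:,:,::-1].copy(); cv2.imwrite(f"pics/side{tag}.png",im); o=get_obs(); t=o["tool_pos"]
print("t",o["t"],"tcp",t.round(4),"F",np.round(o["contact_force"],1))
p=proj("side",[[t[0],t[1],t[2]-.042-.0],[t[0],t[1],t[2]-.077],[t[0],t[1],t[2]+.038]]); print("expected mid-shank, tip, handle top px",p.round(1).tolist())
u,v=p[1].astype(int); c=im[v-60:v+40,u-50:u+50]; cv2.imwrite(f"pics/c{tag}.png",np.clip(cv2.resize(c,(600,600),interpolation=2)*1.4,0,255).astype(np.uint8)); print("crop origin",u-50,v-60,"x6")
E
python3 tip.py 2
```

```text
t: 6.62
tool_pos: [0.4917, 0.0392, 0.2021]
tool_rot: [-2.449, -1.967, 0.002]
contact_force: [-0.9, -0.3, -2.1]
opening: 0.0374
grip_force: 30.4
t 6.675 tcp [0.4918 0.039  0.2022] F [-0.9  0.2 -1.6]
expected mid-shank, tip, handle top px [[262.8, 162.4], [263.8, 172.3], [260.6, 138.1]]
crop origin 213 112 x6
```

View pics/c2.png

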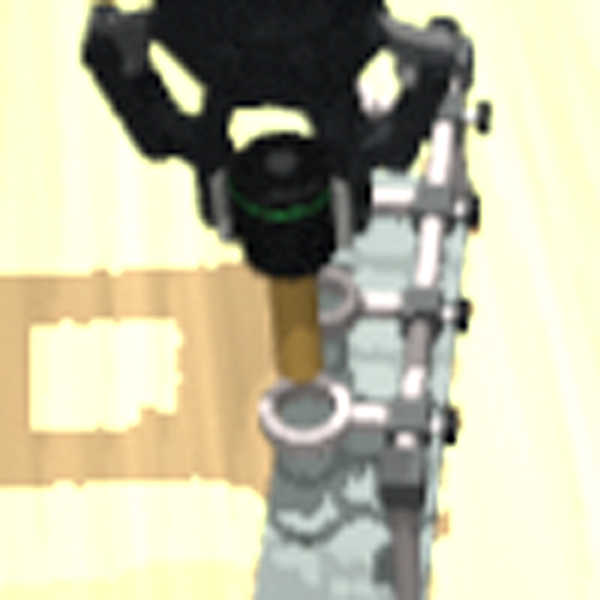

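Shank tip is centred at about side (263,174), and ring 0's mouth at (263.8,180.3). The borer drops straight onto the ring from here, so it is well aligned. I'll descend in guarded small steps.

```bash
cat > guard.py <<'E'
import sys,numpy as np
from station import get_obs
o=get_obs(); f=o["contact_force"]; print("   z %.4f F %s M %s"%(o["tool_pos"][2],np.round(f,1),np.round(o["wrist_torque"],2)))
sys.exit(f[2]>3.0 or np.hypot(f[0],f[1])>5)
E
g(){ python3 guard.py; }
python3 -m crank '[{"offset":[0,0,0.008],"twist":[0,0,0]},{"offset":[0,0,0.018],"twist":[0,0,0]},{"offset":[0,0,0.023],"twist":[0,0,0]},{"offset":[0,0,0.023],"twist":[0,0,0]}]' | tail -5 && g &&
python3 -m crank '[{"offset":[0,0,0.0015],"twist":[0,0,0]},{"offset":[0,0,0.003],"twist":[0,0,0]}]' >/dev/null && g &&
python3 -m crank '[{"offset":[0,0,0.0015],"twist":[0,0,0]},{"offset":[0,0,0.003],"twist":[0,0,0]}]' >/dev/null && g &&
python3 -m crank '[{"offset":[0,0,0.0015],"twist":[0,0,0]},{"offset":[0,0,0.003],"twist":[0,0,0]}]' >/dev/null && g &&
python3 -m crank '[{"offset":[0,0,0.002],"twist":[0,0,0]},{"offset":[0,0,0.004],"twist":[0,0,0]}]' >/dev/null && g &&
python3 -m crank '[{"offset":[0,0,0.002],"twist":[0,0,0]},{"offset":[0,0,0.004],"twist":[0,0,0]}]' >/dev/null && g &&
python3 -m crank '[{"offset":[0,0,0.002],"twist":[0,0,0]},{"offset":[0,0,0.004],"twist":[0,0,0]}]' >/dev/null && g &&
python3 -m crank '[{"offset":[0,0,0.002],"twist":[0,0,0]},{"offset":[0,0,0.004],"twist":[0,0,0]}]' >/dev/null && g &&
python3 -m crank '[{"offset":[0,0,0.002],"twist":[0,0,0]},{"offset":[0,0,0.004],"twist":[0,0,0]}]' && g
```

```text
tool_pos: [0.4915, 0.0395, 0.1789]
tool_rot: [-2.449, -1.966, 0.002]
contact_force: [-0.8, 0.2, -1.0]
opening: 0.037
grip_force: 30.3
   z 0.1789 F [-0.8  0.2 -1. ] M [-0.02  0.01 -0.03]False
```

```bash
sed -i 's/sys.exit(\(.*\))$/sys.exit(int(\1))/' guard.py
g(){ python3 guard.py; }
python3 -m crank '[{"offset":[0,0,0.0015],"twist":[0,0,0]},{"offset":[0,0,0.003],"twist":[0,0,0]}]' >/dev/null && g &&
python3 -m crank '[{"offset":[0,0,0.0015],"twist":[0,0,0]},{"offset":[0,0,0.003],"twist":[0,0,0]}]' >/dev/null && g &&
python3 -m crank '[{"offset":[0,0,0.0015],"twist":[0,0,0]},{"offset":[0,0,0.003],"twist":[0,0,0]}]' >/dev/null && g &&
python3 -m crank '[{"offset":[0,0,0.002],"twist":[0,0,0]},{"offset":[0,0,0.004],"twist":[0,0,0]}]' >/dev/null && g &&
python3 -m crank '[{"offset":[0,0,0.002],"twist":[0,0,0]},{"offset":[0,0,0.004],"twist":[0,0,0]}]' >/dev/null && g &&
python3 -m crank '[{"offset":[0,0,0.002],"twist":[0,0,0]},{"offset":[0,0,0.004],"twist":[0,0,0]}]' >/dev/null && g &&
python3 -m crank '[{"offset":[0,0,0.002],"twist":[0,0,0]},{"offset":[0,0,0.004],"twist":[0,0,0]}]' >/dev/null && g &&
python3 -m crank '[{"offset":[0,0,0.002],"twist":[0,0,0]},{"offset":[0,0,0.004],"twist":[0,0,0]}]' && g
```

```text
z 0.1773 F [ 0.4  0.6 -0.7] M [-0.04  0.02  0.02]
   z 0.1739 F [ 0.5 -0.7 -1. ] M [ 0.04 -0.   -0.04]
   z 0.1708 F [-0.   0.1 -2.5] M [ 0.   -0.04 -0.06]
   z 0.1668 F [-0.5  0.6 -1.4] M [-0.02 -0.02  0.01]
   z 0.1628 F [ 1.4 -0.7 -1.3] M [-0.02  0.01 -0.02]
   z 0.1588 F [ 0.3 -0.  -2.6] M [ 0.01  0.01 -0.04]
   z 0.1548 F [-0.5 -0.1 -2.3] M [-0.03  0.    0.02]
t: 9.18
tool_pos: [0.4919, 0.0396, 0.1508]
tool_rot: [-2.449, -1.967, 0.0]
contact_force: [0.3, 0.4, -1.7]
opening: 0.0373
grip_force: 30.3
   z 0.1508 F [ 0.3  0.4 -1.7] M [-0.01 -0.02 -0.03]
```

Passed ring 0 freely: the tip is 26 mm below the top with no force. Up and on to ring 1.

```bash
python3 -m crank '[{"offset":[0,0,-0.02],"twist":[0,0,0]},{"offset":[0,0,-0.042],"twist":[0,0,0]},{"offset":[0,0,-0.042],"twist":[0,0,0]},{"offset":[0.02,0,-0.042],"twist":[0,0,0]},{"offset":[0.045,0,-0.042],"twist":[0,0,0]},{"offset":[0.062,0,-0.042],"twist":[0,0,0]},{"offset":[0.062,0,-0.042],"twist":[0,0,0]},{"offset":[0.062,0,-0.042],"twist":[0,0,0]}]' | grep -v tool_rot; python3 tip.py 3
```

```text
t: 10.18
tool_pos: [0.5051, 0.0998, 0.1925]
contact_force: [-0.7, 0.3, -0.9]
opening: 0.0375
grip_force: 30.4
t 10.225 tcp [0.5052 0.0996 0.1926] F [ 0.6  1.1 -1.5]
expected mid-shank, tip, handle top px [[265.9, 146.4], [266.7, 156.2], [263.9, 122.1]]
crop origin 216 96 x6
```

View pics/c3.png

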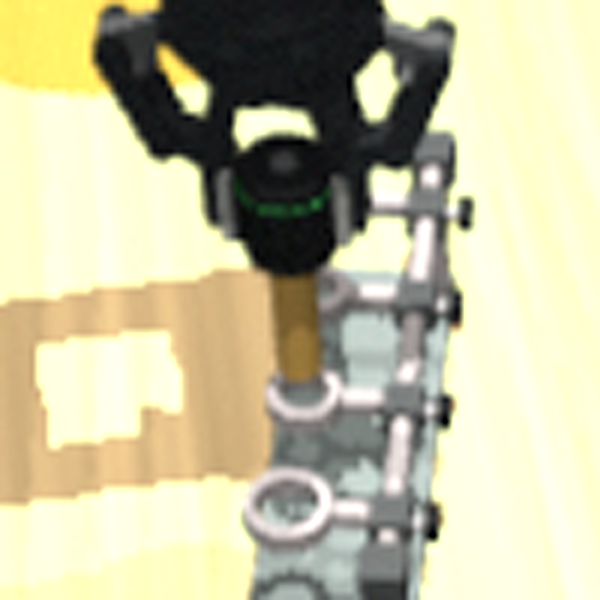

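```bash
cat > shank.py <<'E'
import sys
from geo import *
tag,tx,ty,tz=sys.argv[1],*map(float,sys.argv[2:5])
im=cv2.imread(f"pics/side{tag}.png"); hsv=cv2.cvtColor(im,cv2.COLOR_BGR2HSV)
p=proj("side",[[tx,ty,tz-.077]])[0].astype(int); th=np.linspace(0,2*np.pi,60)
y0,y1,x0,x1=p[1]-24,p[1]+10,p[0]-14,p[0]+14
m=((hsv[...,0]>10)&(hsv[...,0]<26)&(hsv[...,1]>120)&(hsv[...,2]>50))[y0:y1,x0:x1].astype(np.uint8)
for r in m: print("".join(".#"[v] for v in r))
k,l,s,_=cv2.connectedComponentsWithStats(m); b=1+s[1:,4].argmax(); m=l==b; v,u=np.nonzero(m)
print("rows",v.min()+y0,v.max()+y0,"median width",np.median(m.sum(1)[m.sum(1)>0]),"centroid",u.mean()+x0,v.mean()+y0)
def model(x,y,r):
    H=np.zeros((400*8,640*8),np.uint8)
    f=lambda r,z0,z1,c: cv2.fillConvexPoly(H,cv2.convexHull(((proj("side",np.vstack([np.c_[x+r*np.cos(th),y+r*np.sin(th),0*th+z] for z in(z0,z1)]))+.5)*8).astype(np.int32)),c)
    f(r,tz-.077,tz-.007,1); f(.019,tz-.007,tz+.038,0)
    v,u=np.nonzero(H); return np.array([u.mean()/8-.5,v.mean()/8-.5]),H.sum()/64
for r in(.007,.0095,.012):
    c,a=model(tx,ty,r); cx,_=model(tx+.004,ty,r); cy,_=model(tx,ty+.004,r)
    J=np.c_[(cx-c)/.004,(cy-c)/.004]; d=np.linalg.solve(J,[u.mean()+x0,v.mean()+y0]-c)
    print("r",r,"model area",round(a),"seen",len(u),"tip minus tcp (side frame) mm",(d*1e3).round(1))
E
python3 shank.py 3 .5052 .0997 .1926; echo; python3 shank.py 2 .4918 .0391 .2022|tail -4
sed -e 's/side0/side3/' fit.py >/dev/null; python3 - <<'E'
from geo import *
th=np.linspace(0,2*np.pi,72)
def rings(n,f,gs):
    im=cv2.GaussianBlur(cv2.imread(f),(0,0),.5).min(2).astype(np.float32)
    for k,p in gs.items():
        ri=[.013,.0105,.008,.0055][k]; ro=ri+.006
        def samp(x,y,r):
            q=proj(n,np.c_[x+r*np.cos(th),y+r*np.sin(th),0*th+.1]).astype(np.float32); return cv2.remap(im,q[None,:,0],q[None,:,1],1)[0]
        R=[(samp(p[0]+a,p[1]+b,(ri+ro)/2).mean()-.5*samp(p[0]+a,p[1]+b,ri-.003).mean()-.5*samp(p[0]+a,p[1]+b,ro+.003).mean(),p[0]+a,p[1]+b) for a in np.arange(-.006,.0061,.0005) for b in np.arange(-.006,.0061,.0005)]
        R=np.array(R); w=R[R[:,0]>R[:,0].max()*.9]; w0=(w[:,0]-R[:,0].max()*.9); print(f,k,np.round((w[:,1:]*w0[:,None]).sum(0)/w0.sum(),4))
G={0:(.4903,.04),1:(.5035,.1007),2:(.5175,.1607),3:(.530,.218)}
for n in("top","side"): rings(n,f"pics/{n}0.png",G)
E
```

```text
............................
............................
............................
............................
............................
............................
............................
............................
............................
............................
.........#######............
.........#######............
.........########...........
..........######............
..........#######...........
..........#######...........
..........#######...........
..........#######...........
..........#######...........
..........#######...........
..........#######...........
..........#######...........
..........#######...........
..........#######...........
..........#######...........
...........######...........
............####............
............................
............................
............................
............................
............................
............................
............................
rows 142 158 median width 7.0 centroid 264.8608695652174 149.7217391304348
r 0.007 model area 95 seen 115 tip minus tcp (side frame) mm [-3.   0.1]
r 0.0095 model area 133 seen 115 tip minus tcp (side frame) mm [-3.   0.9]
r 0.012 model area 175 seen 115 tip minus tcp (side frame) mm [-2.9  1.6]

rows 158 175 median width 7.0 centroid 261.74590163934425 166.08196721311475
r 0.007 model area 98 seen 122 tip minus tcp (side frame) mm [-3.2  0.1]
r 0.0095 model area 138 seen 122 tip minus tcp (side frame) mm [-3.2  0.8]
r 0.012 model area 180 seen 122 tip minus tcp (side frame) mm [-3.1  1.6]
pics/top0.png 0 [0.4909 0.0405]
pics/top0.png 1 [0.5045 0.1013]
pics/top0.png 2 [0.5179 0.1616]
pics/top0.png 3 [0.5306 0.2187]
pics/side0.png 0 [0.4893 0.0395]
pics/side0.png 1 [0.503  0.1002]
pics/side0.png 2 [0.5168 0.1601]
pics/side0.png 3 [0.5292 0.2169]
```

```bash
g(){ python3 guard.py; }
python3 -m crank '[{"offset":[0,0.001,0.005],"twist":[0,0,0]},{"offset":[0,0.001,0.011],"twist":[0,0,0]},{"offset":[0,0.001,0.013],"twist":[0,0,0]},{"offset":[0,0.001,0.013],"twist":[0,0,0]}]' >/dev/null&& g &&
python3 -m crank '[{"offset":[0,0,0.001],"twist":[0,0,0]},{"offset":[0,0,0.002],"twist":[0,0,0]}]' >/dev/null && g &&
python3 -m crank '[{"offset":[0,0,0.001],"twist":[0,0,0]},{"offset":[0,0,0.001],"twist":[0,0,0]}]' >/dev/null && g &&
python3 -m crank '[{"offset":[0,0,0.001],"twist":[0,0,0]},{"offset":[0,0,0.001],"twist":[0,0,0]}]' >/dev/null && g &&
python3 -m crank '[{"offset":[0,0,0.001],"twist":[0,0,0]},{"offset":[0,0,0.001],"twist":[0,0,0]}]' >/dev/null && g &&
python3 -m crank '[{"offset":[0,0,0.001],"twist":[0,0,0]},{"offset":[0,0,0.001],"twist":[0,0,0]}]' >/dev/null && g &&
python3 -m crank '[{"offset":[0,0,0.001],"twist":[0,0,0]},{"offset":[0,0,0.002],"twist":[0,0,0]}]' >/dev/null && g &&
python3 -m crank '[{"offset":[0,0,0.001],"twist":[0,0,0]},{"offset":[0,0,0.002],"twist":[0,0,0]}]' >/dev/null && g &&
python3 -m crank '[{"offset":[0,0,0.001],"twist":[0,0,0]},{"offset":[0,0,0.003],"twist":[0,0,0]}]' && g
```

```text
z 0.1795 F [ 0.1  0.2 -1. ] M [-0.02  0.01 -0.03]
   z 0.1781 F [ 0.2 -0.7 -1.5] M [-0.06 -0.03  0.01]
   z 0.1769 F [ 0.6 -0.3 -1.3] M [-0.01 -0.06  0.01]
   z 0.1758 F [-0.4  2.2 -1.6] M [0.11 0.05 0.  ]
   z 0.1749 F [ 0.1  0.8 -1.8] M [0.18 0.06 0.02]
   z 0.1738 F [ 0.4  2.1 -0.8] M [ 0.4  -0.07  0.  ]
   z 0.1719 F [-1.8  2.2 -0.4] M [0.46 0.18 0.03]
   z 0.1699 F [-1.3  1.9  0.1] M [ 0.55  0.3  -0.02]
t: 12.72
tool_pos: [0.5063, 0.1001, 0.1669]
tool_rot: [-2.449, -1.967, -0.0]
contact_force: [-2.2, 2.3, 1.3]
opening: 0.0372
grip_force: 30.6
   z 0.1669 F [-2.2  2.3  1.3] M [0.54 0.41 0.02]
```

It has entered ring 1 with a light side load (about 3 N, ring pushing the tool to tool +x, −y). I'll ease it off sideways to centre, then go on.

```bash
g(){ python3 guard.py; }
python3 -m crank '[{"offset":[0.0004,-0.0005,0],"twist":[0,0,0]},{"offset":[0.0006,-0.0008,0],"twist":[0,0,0]}]' | grep pos; g;
python3 -m crank '[{"offset":[0.0003,-0.0003,0],"twist":[0,0,0]},{"offset":[0.0003,-0.0003,0],"twist":[0,0,0]}]' | grep pos; g
```

```text
tool_pos: [0.5059, 0.1004, 0.1666]
   z 0.1666 F [ 0.4 -0.  -1.9] M [ 0.3  -0.19  0.04]
tool_pos: [0.5054, 0.1007, 0.1669]
   z 0.1669 F [-0.2  0.8 -1.2] M [ 0.13 -0.09 -0.02]
```

```bash
g(){ python3 guard.py; }
python3 -m crank '[{"offset":[0,0,0.0015],"twist":[0,0,0]},{"offset":[0,0,0.003],"twist":[0,0,0]}]' >/dev/null && g &&
python3 -m crank '[{"offset":[0,0,0.002],"twist":[0,0,0]},{"offset":[0,0,0.004],"twist":[0,0,0]}]' >/dev/null && g &&
python3 -m crank '[{"offset":[0,0,0.002],"twist":[0,0,0]},{"offset":[0,0,0.004],"twist":[0,0,0]}]' >/dev/null && g &&
python3 -m crank '[{"offset":[0,0,0.002],"twist":[0,0,0]},{"offset":[0,0,0.004],"twist":[0,0,0]},{"offset":[0,0,0.004],"twist":[0,0,0]}]' && g
```

```text
z 0.1638 F [-0.6 -0.  -1.8] M [-0.04  0.03  0.01]
   z 0.1597 F [ 0.4  0.2 -1.5] M [0.01 0.01 0.02]
   z 0.1557 F [-0.8  0.1 -2.3] M [ 0.06 -0.    0.02]
t: 14.35
tool_pos: [0.5053, 0.1011, 0.1516]
tool_rot: [-2.449, -1.967, 0.001]
contact_force: [-0.1, 0.5, -2.3]
opening: 0.0373
grip_force: 30.4
   z 0.1516 F [-0.1  0.5 -2.3] M [ 0.02 -0.   -0.03]
```

Passed ring 1 freely too; its true centre is at TCP (0.5053, 0.1010). Up and on to ring 2.

```bash
g(){ python3 guard.py; }
python3 -m crank '[{"offset":[0,0,-0.02],"twist":[0,0,0]},{"offset":[0,0,-0.036],"twist":[0,0,0]},{"offset":[0,0,-0.036],"twist":[0,0,0]},{"offset":[0.02,0,-0.036],"twist":[0,0,0]},{"offset":[0.045,0.0003,-0.036],"twist":[0,0,0]},{"offset":[0.0616,0.0003,-0.036],"twist":[0,0,0]},{"offset":[0.0616,0.0003,-0.036],"twist":[0,0,0]},{"offset":[0.0616,0.0003,-0.028],"twist":[0,0,0]},{"offset":[0.0616,0.0003,-0.028],"twist":[0,0,0]}]' | grep -v tool_rot; g && 
python3 -m crank '[{"offset":[0,0,0.001],"twist":[0,0,0]},{"offset":[0,0,0.001],"twist":[0,0,0]}]' |grep pos && g &&
python3 -m crank '[{"offset":[0,0,0.001],"twist":[0,0,0]},{"offset":[0,0,0.001],"twist":[0,0,0]}]' |grep pos && g &&
python3 -m crank '[{"offset":[0,0,0.001],"twist":[0,0,0]},{"offset":[0,0,0.001],"twist":[0,0,0]}]' |grep pos && g &&
python3 -m crank '[{"offset":[0,0,0.001],"twist":[0,0,0]},{"offset":[0,0,0.001],"twist":[0,0,0]}]' |grep pos && g &&
python3 -m crank '[{"offset":[0,0,0.001],"twist":[0,0,0]},{"offset":[0,0,0.001],"twist":[0,0,0]}]' |grep pos && g &&
python3 -m crank '[{"offset":[0,0,0.001],"twist":[0,0,0]},{"offset":[0,0,0.001],"twist":[0,0,0]}]' |grep pos && g &&
python3 -m crank '[{"offset":[0,0,0.001],"twist":[0,0,0]},{"offset":[0,0,0.001],"twist":[0,0,0]}]' |grep pos && g
```

```text
t: 15.48
tool_pos: [0.5182, 0.1605, 0.1785]
contact_force: [-0.7, 0.5, -2.2]
opening: 0.0379
grip_force: 31.5
   z 0.1785 F [-0.7  0.5 -2.2] M [ 0.04 -0.04 -0.  ]
tool_pos: [0.5191, 0.1608, 0.179]
   z 0.1790 F [-1.2 -1.  -1.2] M [-0.03 -0.03 -0.02]
tool_pos: [0.519, 0.1611, 0.1779]
   z 0.1779 F [-0.5  0.5 -0.8] M [-0.03  0.   -0.04]
tool_pos: [0.519, 0.1612, 0.1769]
   z 0.1769 F [ 0.2  0.2 -2.3] M [-0.07  0.02 -0.05]
tool_pos: [0.5192, 0.1612, 0.1768]
   z 0.1768 F [-2.4  0.5  3.1] M [ 0.03  0.5  -0.01]
```

Contact at TCP z 0.1768, about 5 N net, with a side push toward −x, so it may be off centre. I'll re-probe at nearby spots before calling the ring too narrow.

```bash
g(){ python3 guard.py; }
python3 -m crank '[{"offset":[0,0,-0.0015],"twist":[0,0,0]},{"offset":[0,-0.0008,-0.0015],"twist":[0,0,0]},{"offset":[0,-0.0008,-0.0015],"twist":[0,0,0]}]' |grep pos; g &&
python3 -m crank '[{"offset":[0,0,0.001],"twist":[0,0,0]},{"offset":[0,0,0.001],"twist":[0,0,0]}]' |grep pos && g &&
python3 -m crank '[{"offset":[0,0,0.0005],"twist":[0,0,0]},{"offset":[0,0,0.0005],"twist":[0,0,0]}]' |grep pos && g &&
python3 -m crank '[{"offset":[0,0,0.0005],"twist":[0,0,0]},{"offset":[0,0,0.0005],"twist":[0,0,0]}]' |grep pos && g &&
python3 -m crank '[{"offset":[0,0,0.0005],"twist":[0,0,0]},{"offset":[0,0,0.0005],"twist":[0,0,0]}]' |grep pos && g
```

```text
tool_pos: [0.518, 0.1613, 0.1769]
   z 0.1769 F [-0.3 -0.3 -1.7] M [ 0.02 -0.01  0.02]
tool_pos: [0.5182, 0.1614, 0.1768]
   z 0.1768 F [-1.2 -0.2  2.5] M [0.04 0.49 0.08]
tool_pos: [0.5183, 0.1614, 0.1767]
   z 0.1767 F [-2.4 -0.3  5.5] M [-0.    0.78 -0.  ]
```

```bash
g(){ python3 guard.py; }
python3 -m crank '[{"offset":[0,0,-0.0015],"twist":[0,0,0]},{"offset":[0,-0.001,-0.0015],"twist":[0,0,0]},{"offset":[0,-0.001,-0.0015],"twist":[0,0,0]}]' |grep pos; g &&
python3 -m crank '[{"offset":[0,0,0.001],"twist":[0,0,0]},{"offset":[0,0,0.001],"twist":[0,0,0]}]' |grep pos && g &&
python3 -m crank '[{"offset":[0,0,0.0005],"twist":[0,0,0]},{"offset":[0,0,0.0005],"twist":[0,0,0]}]' |grep pos && g &&
python3 -m crank '[{"offset":[0,0,0.0005],"twist":[0,0,0]},{"offset":[0,0,0.0005],"twist":[0,0,0]}]' |grep pos && g
echo; python3 -m crank '[{"offset":[0,0,-0.0015],"twist":[0,0,0]},{"offset":[0.0015,0.0005,-0.0015],"twist":[0,0,0]},{"offset":[0.0015,0.0005,-0.0015],"twist":[0,0,0]}]' |grep pos; g &&
python3 -m crank '[{"offset":[0,0,0.001],"twist":[0,0,0]},{"offset":[0,0,0.001],"twist":[0,0,0]}]' |grep pos && g &&
python3 -m crank '[{"offset":[0,0,0.0005],"twist":[0,0,0]},{"offset":[0,0,0.0005],"twist":[0,0,0]}]' |grep pos && g &&
python3 -m crank '[{"offset":[0,0,0.0005],"twist":[0,0,0]},{"offset":[0,0,0.0005],"twist":[0,0,0]}]' |grep pos && g
echo; python3 -m crank '[{"offset":[0,0,-0.0015],"twist":[0,0,0]},{"offset":[-0.003,0,-0.0015],"twist":[0,0,0]},{"offset":[-0.003,0,-0.0015],"twist":[0,0,0]}]' |grep pos; g &&
python3 -m crank '[{"offset":[0,0,0.001],"twist":[0,0,0]},{"offset":[0,0,0.001],"twist":[0,0,0]}]' |grep pos && g &&
python3 -m crank '[{"offset":[0,0,0.0005],"twist":[0,0,0]},{"offset":[0,0,0.0005],"twist":[0,0,0]}]' |grep pos && g &&
python3 -m crank '[{"offset":[0,0,0.0005],"twist":[0,0,0]},{"offset":[0,0,0.0005],"twist":[0,0,0]}]' |grep pos && g
```

```text
tool_pos: [0.5171, 0.1615, 0.1769]
   z 0.1769 F [-0.3  0.9 -1.8] M [ 0.05 -0.03  0.02]
tool_pos: [0.5172, 0.1616, 0.1768]
   z 0.1768 F [-1.8  0.2  2.3] M [-0.06  0.48  0.05]
tool_pos: [0.5173, 0.1616, 0.1768]
   z 0.1768 F [-2.  -0.3  4.7] M [-0.07  0.73  0.02]

tool_pos: [0.518, 0.1629, 0.1769]
   z 0.1769 F [-1.7 -0.7 -0.7] M [ 0.01 -0.03 -0.01]
tool_pos: [0.5181, 0.1629, 0.1768]
   z 0.1768 F [-1.8 -0.2  2.4] M [-0.04  0.39  0.01]
tool_pos: [0.5182, 0.163, 0.1767]
   z 0.1767 F [-3.2  0.4  5.1] M [-0.07  0.71  0.02]

tool_pos: [0.5173, 0.1597, 0.1769]
   z 0.1769 F [ 0.6  0.5 -1.7] M [-0.04 -0.01 -0.02]
tool_pos: [0.5174, 0.1599, 0.1768]
   z 0.1768 F [-2.   0.4  1.8] M [-0.09  0.44 -0.01]
tool_pos: [0.5175, 0.16, 0.1768]
   z 0.1768 F [-1.9  0.2  4.6] M [-0.14  0.69  0.01]
```

Ring 2 stops the borer at the same height, z 0.1768, at all five spots, covering about 2 × 3 mm with under 8 N each. Going back to ring 1 by the exact commanded reverse. Once in, I'll gently feel both walls along the row to confirm the tight fit and centre it.

```bash
g(){ python3 guard.py; }
python3 -m crank '[{"offset":[0,0,-0.006],"twist":[0,0,0]},{"offset":[0,0,-0.012],"twist":[0,0,0]},{"offset":[0,0,-0.012],"twist":[0,0,0]},{"offset":[-0.02,0,-0.012],"twist":[0,0,0]},{"offset":[-0.045,0.001,-0.012],"twist":[0,0,0]},{"offset":[-0.0601,0.001,-0.012],"twist":[0,0,0]},{"offset":[-0.0601,0.001,-0.012],"twist":[0,0,0]},{"offset":[-0.0601,0.001,-0.012],"twist":[0,0,0]},{"offset":[-0.0601,0.001,-0.004],"twist":[0,0,0]},{"offset":[-0.0601,0.001,-0.004],"twist":[0,0,0]}]' | grep -v tool_rot; g && 
python3 -m crank '[{"offset":[0,0,0.001],"twist":[0,0,0]},{"offset":[0,0,0.002],"twist":[0,0,0]}]' |grep pos && g &&
python3 -m crank '[{"offset":[0,0,0.001],"twist":[0,0,0]},{"offset":[0,0,0.001],"twist":[0,0,0]}]' |grep pos && g &&
python3 -m crank '[{"offset":[0,0,0.001],"twist":[0,0,0]},{"offset":[0,0,0.001],"twist":[0,0,0]}]' |grep pos && g &&
python3 -m crank '[{"offset":[0,0,0.001],"twist":[0,0,0]},{"offset":[0,0,0.001],"twist":[0,0,0]}]' |grep pos && g &&
python3 -m crank '[{"offset":[0,0,0.001],"twist":[0,0,0]},{"offset":[0,0,0.002],"twist":[0,0,0]}]' |grep pos && g &&
python3 -m crank '[{"offset":[0,0,0.002],"twist":[0,0,0]},{"offset":[0,0,0.004],"twist":[0,0,0]}]' |grep pos && g &&
python3 -m crank '[{"offset":[0,0,0.002],"twist":[0,0,0]},{"offset":[0,0,0.004],"twist":[0,0,0]}]' |grep pos && g &&
python3 -m crank '[{"offset":[0.001,0,0],"twist":[0,0,0]},{"offset":[0.0015,0,0],"twist":[0,0,0]}]' |grep pos && g &&
python3 -m crank '[{"offset":[-0.0015,0,0],"twist":[0,0,0]},{"offset":[-0.003,0,0],"twist":[0,0,0]}]' |grep pos && g; python3 -c "from station import get_obs;print(get_obs()['t'])"
```

```text
t: 21.22
tool_pos: [0.5048, 0.1014, 0.1786]
contact_force: [-0.1, 0.4, -0.9]
opening: 0.0377
grip_force: 31.5
   z 0.1786 F [-0.1  0.4 -0.9] M [ 0.   -0.04 -0.02]
tool_pos: [0.5055, 0.1012, 0.1779]
   z 0.1779 F [ 0.5 -0.3 -0.8] M [-0.   -0.03 -0.04]
tool_pos: [0.5054, 0.1011, 0.1769]
   z 0.1769 F [ 0.3 -0.4 -1.5] M [0.01 0.02 0.04]
tool_pos: [0.5054, 0.101, 0.1758]
   z 0.1758 F [-0.3  0.1 -2.4] M [ 0.05  0.04 -0.01]
tool_pos: [0.5053, 0.101, 0.1747]
   z 0.1747 F [-0.1 -0.4 -2. ] M [-0.02  0.02 -0.04]
tool_pos: [0.5054, 0.1011, 0.1728]
   z 0.1728 F [ 0.3 -1.  -2.2] M [ 0.03  0.03 -0.04]
tool_pos: [0.5054, 0.1011, 0.1687]
   z 0.1687 F [-1.1  0.2 -1.1] M [0.04 0.02 0.02]
tool_pos: [0.5054, 0.1011, 0.1647]
   z 0.1647 F [-0.8  1.1 -0.8] M [-0.06  0.03  0.05]
tool_pos: [0.5058, 0.1026, 0.165]
   z 0.1650 F [ 0.3 -0.4 -1. ] M [0.03 0.   0.04]
tool_pos: [0.5053, 0.1, 0.1651]
   z 0.1651 F [ 0.7  3.3 -0.7] M [ 0.64 -0.1  -0.  ]
23.475
```

```bash
g(){ python3 guard.py; }
python3 -m crank '[{"offset":[0.0015,0,0],"twist":[0,0,0]},{"offset":[0.003,0,0],"twist":[0,0,0]},{"offset":[0.003,0,0],"twist":[0,0,0]}]' |grep pos && g &&
python3 -m crank '[{"offset":[0.0005,0,0],"twist":[0,0,0]},{"offset":[0.0005,0,0],"twist":[0,0,0]}]' |grep pos && g &&
python3 -m crank '[{"offset":[0.0005,0,0],"twist":[0,0,0]},{"offset":[0.0005,0,0],"twist":[0,0,0]}]' |grep pos && g &&
python3 -m crank '[{"offset":[0.0005,0,0],"twist":[0,0,0]},{"offset":[0.0005,0,0],"twist":[0,0,0]}]' |grep pos && g
```

```text
tool_pos: [0.5057, 0.1025, 0.1648]
   z 0.1648 F [-0.7 -0.7 -1.2] M [-0.04  0.01 -0.01]
tool_pos: [0.5058, 0.1029, 0.1649]
   z 0.1649 F [ 0.6 -0.4 -1.3] M [-0.1   0.02  0.  ]
tool_pos: [0.5059, 0.1032, 0.1649]
   z 0.1649 F [-0.4 -1.9 -1.4] M [-0.35  0.1  -0.01]
tool_pos: [0.506, 0.1036, 0.1649]
   z 0.1649 F [-0.4 -2.9 -0.5] M [-0.71  0.23 -0.  ]
```

Along the row the walls are felt at TCP y of about 0.1007 and 0.1029. That is about 2 mm of play, so it is the 19 mm shank in the 21 mm bore. Centring at y 0.1018 and lowering.

```bash
g(){ python3 guard.py; }
python3 -m crank '[{"offset":[-0.0018,-0.0003,0],"twist":[0,0,0]},{"offset":[-0.0018,-0.0003,0],"twist":[0,0,0]}]' |grep pos && g &&
python3 -m crank '[{"offset":[0,0,0.004],"twist":[0,0,0]},{"offset":[0,0,0.008],"twist":[0,0,0]},{"offset":[0,0,0.012],"twist":[0,0,0]}]' |grep pos && g &&
python3 -m crank '[{"offset":[0,0,0.004],"twist":[0,0,0]},{"offset":[0,0,0.008],"twist":[0,0,0]},{"offset":[0,0,0.012],"twist":[0,0,0]}]' |grep pos && g &&
python3 -m crank '[{"offset":[0,0,0.004],"twist":[0,0,0]},{"offset":[0,0,0.008],"twist":[0,0,0]},{"offset":[0,0,0.012],"twist":[0,0,0]}]' |grep pos && g &&
python3 -m crank '[{"offset":[0,0,0.004],"twist":[0,0,0]},{"offset":[0,0,0.008],"twist":[0,0,0]},{"offset":[0,0,0.012],"twist":[0,0,0]}]' |grep pos && g &&
python3 -m crank '[{"offset":[0,0,0.003],"twist":[0,0,0]},{"offset":[0,0,0.006],"twist":[0,0,0]},{"offset":[0,0,0.007],"twist":[0,0,0]},{"offset":[0,0,0.007],"twist":[0,0,0]}]' |grep pos && g
```

```text
tool_pos: [0.5055, 0.1026, 0.1649]
   z 0.1649 F [ 0.2 -0.5 -1.7] M [ 0.01 -0.02 -0.02]
tool_pos: [0.5053, 0.1024, 0.1524]
   z 0.1524 F [-0.7 -0.5 -1.2] M [-0.01 -0.02  0.03]
tool_pos: [0.5054, 0.1023, 0.1406]
   z 0.1406 F [ 0.4 -1.1 -1.4] M [0.03 0.04 0.02]
tool_pos: [0.5054, 0.1023, 0.1287]
   z 0.1287 F [ 0.2  0.1 -1.9] M [0.03 0.02 0.02]
tool_pos: [0.5054, 0.1023, 0.1167]
   z 0.1167 F [-0.8  0.7 -2. ] M [-0.02 -0.03 -0.03]
tool_pos: [0.5054, 0.1023, 0.1098]
   z 0.1098 F [ 0.4  0.5 -1.9] M [-0.01 -0.01 -0.03]
```

```bash
g(){ python3 guard.py; }
python3 -m crank '[{"offset":[0,0,0.001],"twist":[0,0,0]},{"offset":[0,0,0.0015],"twist":[0,0,0]}]' |grep pos && g &&
python3 -m crank '[{"offset":[0,0,0.0005],"twist":[0,0,0]},{"offset":[0,0,0.0005],"twist":[0,0,0]}]' |grep pos && g &&
python3 -m crank '[{"offset":[0,0,0.0005],"twist":[0,0,0]},{"offset":[0,0,0.0005],"twist":[0,0,0]}]' |grep pos && g &&
python3 -m crank '[{"offset":[0,0,0.0005],"twist":[0,0,0]},{"offset":[0,0,0.0005],"twist":[0,0,0]}]' |grep pos && g &&
python3 -m crank '[{"offset":[0,0,0.0005],"twist":[0,0,0]},{"offset":[0,0,0.0005],"twist":[0,0,0]}]' |grep pos && g &&
python3 -m crank '[{"offset":[0,0,0.0005],"twist":[0,0,0]},{"offset":[0,0,0.0005],"twist":[0,0,0]}]' |grep pos && g &&
python3 -m crank '[{"offset":[0,0,0.0005],"twist":[0,0,0]},{"offset":[0,0,0.0005],"twist":[0,0,0]}]' |grep pos && g
```

```text
tool_pos: [0.5054, 0.1023, 0.1084]
   z 0.1084 F [ 0.1 -0.3 -0.8] M [0.03 0.03 0.01]
tool_pos: [0.5054, 0.1023, 0.1079]
   z 0.1079 F [-0.1  0.1 -1.6] M [ 0.04  0.04 -0.02]
tool_pos: [0.5054, 0.1023, 0.1074]
   z 0.1074 F [ 0.3 -0.4 -1.3] M [-0.02 -0.01  0.04]
tool_pos: [0.5054, 0.1023, 0.1069]
   z 0.1069 F [ 0.3 -0.2 -1.7] M [0.01 0.   0.04]
tool_pos: [0.5055, 0.1023, 0.1069]
   z 0.1069 F [-2.1 -0.1  1.6] M [ 0.    0.33 -0.02]
tool_pos: [0.5055, 0.1023, 0.1068]
   z 0.1068 F [-3.9  0.4  4.7] M [-0.09  0.69 -0.01]
```

Seated at TCP z 0.1068, just where the shoulder should meet the ring, with a light push. Releasing and retreating straight up.

```bash
python3 -m crank '[{"offset":[0,0,0],"twist":[0,0,0]},{"offset":[0,0,0],"twist":[0,0,0]},{"offset":[0,0,0],"twist":[0,0,0]},{"offset":[0,0,0],"twist":[0,0,0]},{"offset":[0,0,0],"twist":[0,0,0]}]' 0.65 && python3 guard.py; python3 -m crank '[{"offset":[0,0,-0.003],"twist":[0,0,0]},{"offset":[0,0,-0.01],"twist":[0,0,0]},{"offset":[0,0,-0.025],"twist":[0,0,0]},{"offset":[0,0,-0.05],"twist":[0,0,0]},{"offset":[0,0,-0.08],"twist":[0,0,0]},{"offset":[0,0,-0.12],"twist":[0,0,0]},{"offset":[0,0,-0.16],"twist":[0,0,0]},{"offset":[0,0,-0.16],"twist":[0,0,0]}]'; python3 - <<'E'
from station import *
import cv2,numpy as np
s=get_image("side"); cv2.imwrite("pics/side9.png",s[:,:,::-1])
cv2.imwrite("pics/c9.png",np.clip(cv2.resize(s[90:350,200:420,::-1],(507,600),interpolation=2)*1.3,0,255).astype(np.uint8))
E
```

```text
t: 28.98
tool_pos: [0.5054, 0.1023, 0.1058]
tool_rot: [-2.449, -1.967, 0.0]
contact_force: [-0.1, 0.6, 0.4]
opening: 0.0555
grip_force: 0.0
   z 0.1058 F [-0.1  0.6  0.4] M [ 0.    0.03 -0.04]
t: 29.98
tool_pos: [0.5076, 0.1024, 0.2721]
tool_rot: [2.445, 1.964, 0.013]
contact_force: [-0.4, 0.2, -0.6]
opening: 0.0557
grip_force: 0.0
```

View pics/c9.png

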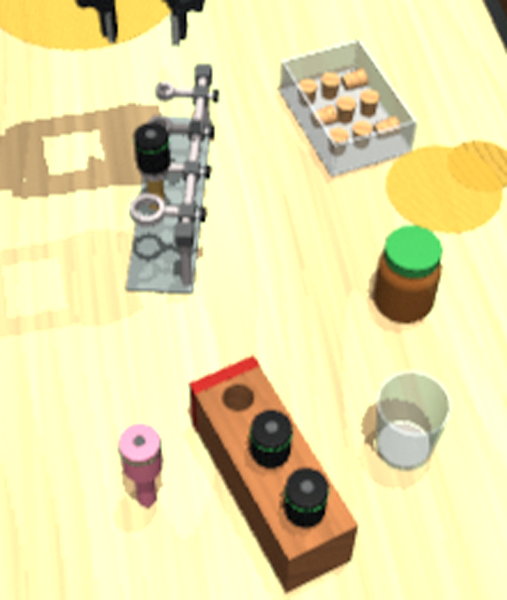

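The borer sits upright in the second ring at about side (266,155), with its shank showing below and the gripper clear above. The other borers, beaker, jar and tub are undisturbed. Handing in.

```bash
python3 -c "
from station import *
print(finish_job())"
```

```text
the job is handed in; nothing more can be done
None
```

The borer from the red end now rests by its handle in the second ring (21 mm bore): it passed the 26 mm and 21 mm rings, and the 16 mm ring stopped it at five spots with under 8 N of push; the job is handed in at about 30 s on the robot's clock.

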